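# Set the destination selector and send a carton through the dispatch flap

## Robot

A 6-joint arm with a two-finger parallel gripper is mounted at the origin on the work surface. World frame = base frame: x ahead of the robot, y to its left, z up, the work surface at z = 0. Lengths are in m, angles in degrees, forces in N, time in s.
With the tool pointing down it reaches from about 0.35 to 0.875 m from the base axis. Payload 4.2 kg.
Tool frame: the origin (TCP) lies on the mounting face of the last link; the fingertips stand 182 mm ahead of it and the grasp point (between the pads) lies 164 mm ahead of it (env.tips_ahead is the distance from the TCP to the fingertips, in m); z points along the fingers, y is the line along which they close (so a half turn about z gives the same grasp; the last joint's range is limited). The gripper opens to 87 mm and grips with 3 to 60 N. Pads are 19 mm wide; open, the fingers measure 117 mm over their backs; the gripper's body (75 mm by 190 mm) begins 51 mm behind the grasp point.
Start: joints at [-51.589, 22.042, 0.453, 0, -68.411, -14.817], TCP at [0.25, -0.573, 0.405] pointing down, gripper open.
Joint ranges: [-179.83, 179.83], [-69.29, 118.12], [-61.27, 80.66], [-181.25, 117.63], [-171.15, -9.14], [-177.46, 177.46]. Speed limits (degrees/s): [159.86, 159.86, 180, 180, 180, 180].

## Interface

Orientations are given as [roll, pitch, yaw] about the fixed x, y, z axes, in that order (R = Rz(yaw) Ry(pitch) Rx(roll)).
In Python, from workcell import env gives the robot as it stands.
- The arm moves only by the tool send_rows, never from a script. Its argument "moves" is a list of rows, each a list of 3 entries, a list of its own where there are three numbers: the turn, a rotation vector about the tool's x, y, z in degrees, then the shift along the tool's x, y, z in cm, then the opening, from 0 (shut) to 1 (fully open). In form: [[[wx, wy, wz], [dx, dy, dz], grip], ...]. A call has exactly 5 rows; each row is the pose to reach, as a shift and turn from the pose commanded when the call began, along the tool's axes at that moment; what a row does not reach only later rows make up. A row lasts 1/12 s, in which the tool goes at most 41.7 mm and 7.16 degrees, less where a joint would pass 70% of its speed; a pose out of reach is approached as far as the arm can. A call with a gripper value outside its range is refused whole. The fingers move at their own pace and stop on an object; "force" is the grip in N (left out, the last holds). Time passes only in rows, so rows that repeat a pose let the fingers close, or fill a call up. It gives the time, the measured TCP pose, the force, the opening and the grip force at its end, in the units of the state.
- env.observe(): the state, without advancing time (a new reading comes with each control period).
- env.capture(name): name is "scene" or "top" or "wrist"; returns the picture (420x560x3 uint8, red, green, blue); there is no depth.
- env.camera_params(name): a dict with "intrinsics" (3x3 intrinsics, pixels), "extrinsics" (4x4, takes a point from world to camera coordinates). Camera axes: x right, y down, z forward; pixel columns grow to the right and rows downward; lengths in m; the calibration is good to about 2 mm. A picture is of the moment at which its call begins: read the wrist's pose just before it. camera_params takes no time and is no camera call; for the wrist camera it gives the pose at the moment of the call.
- env.finish_job(): hands the job in; it is judged then, once.
The state is a dict: "t": time; "q": joint angles; "qvel": joint speeds; "joint_efforts": joint torques, N m; "ee_pos": TCP position; "orientation": TCP orientation; "force": force on the tool from outside, world axes, zero at the start; "moment": the same for the moment, N m; "grip_width": finger opening in m; "finger_force": force on a finger pad.
Only numpy, scipy, OpenCV 4.12 (cv2) and the standard library are available. Lean on these libraries where they do the work, as an engineer would, in place of code of your own. Each camera call takes 0.05 s, during which the arm holds its last target. There are 200 camera calls.

## Task

Set the selector on the grey console to its fourth click, counted clockwise from the wide zero mark. Then put the flat carton lying in front of the console on the steel ledge of the white dispatch unit and push it in through the spring flap, so that it slides down inside and the flap swings shut behind it. Leave the selector on the fourth click and everything else on the counter where it is.

Things in the scene. Friction and masses are not known exactly. Their poses are not given: they have to be found in the camera images.
- selector (a joint): angle of the selector (rad), growing clockwise seen from above. Seven sprung click positions 0.4363 (25 degrees) apart: 0 at the wide zero mark, then 0.436, 0.873, 1.309, 1.745 (the fourth click), 2.182, 2.618; stops just beyond the first and last. Let go between two, it snaps to the nearer; moving on takes about 0.1 N m. Starts on one of the clicks 0 to 3.
- selector_grip (a point): point on the selector's vertical axis at the height to grip, 106 mm above the counter. Black knob: a round skirt 54 mm across, its top 83 mm above the counter, and on it an upright bar grip 14 mm thick, about 50 mm long, from 83 to 117 mm above the counter. This point's x axis runs along the bar towards its pointed, white-lined pointer end.
- console: fixed grey box, 130 x 130 x 70 mm high, with the selector in the middle of its top; origin under its centre, x away from the robot. Thin black marks on the top show the seven selector positions; the zero mark, at its left (75 degrees left of x), is wide (8 mm), the others, clockwise from it, are 3 mm; the third click points along x.
- dispatch: fixed white unit with a clear cover, 130 mm wide, 172 mm high. Origin: on the counter under the middle of its front wall's outer face; x points into the unit, y left, z up. The port in the 6 mm thick front wall is 72 mm wide, from z = 95 to 145 mm, with wall above it. Behind it a slippery chute falls at 30 degrees from the ledge's height to the back wall at x = 165 mm.
- ledge_mid (a point): middle of the top of the level polished steel ledge before the port, 95 mm above the counter, 62 mm in front of the front wall; axes as the dispatch unit. It reaches from x = -63 mm to the wall and has two guide rails 6 mm high, 4 mm thick, inner faces at y = +-35 mm. Once more than half through the port, the carton tips and slides down the chute by itself.
- flap (a joint): angle of the grey spring flap just behind the port (rad): 0 hanging shut, growing to 1.45 as it is pushed inwards and up. Hinged along the port's top edge; 68 mm wide, 47 mm high; a push of under 1 N opens it and it swings shut by itself.
- carton_mid (a point): centre of the carton to send, a closed flat cardboard carton 80 mm long (its x axis), 50 mm wide (y) and 32 mm high (z), 0.13 to 0.25 kg. It starts flat on the counter, so this point is 16 mm up, in front of the console on the robot's side.
- phone: bystander: flat black phone, 150 x 72 x 9 mm, lying in front of the dispatch unit's ledge; origin under its centre, long axis x
- pill_bottle: bystander: small white bottle, 34 mm across, 65 mm high, upright between the console and the dispatch unit; origin under its centre
- jar: bystander: amber jar, 52 mm across, 60 mm high, behind the console; origin under its centre
- tall_carton: bystander: upright cardboard carton, 60 x 60 x 110 mm high, at the left; origin under its centre
- tape_roll: bystander: roll of tape lying flat, 90 mm across, 24 mm high, at the left; origin under its centre
- stock_bin: bystander: open black stock bin, 150 x 100 x 70 mm high, at the right; origin under its centre

How it is judged:
By the outcome, as a careful person would: the job done as asked, in the order asked, and still so for the second after the job is handed in, with the robot touching nothing.
It also fails if it takes over 72 s, if anything falls off the work surface, if the arm or the gripper's body presses on something with over 40 N, if the wrist force passes 120 N, or if a joint passes its speed limit or range.

## Working session

There is one attempt and no reset: what is moved stays moved. The work goes in short steps, Python scripts to look and compute and a tool call to move; the robot and the scene stay as the last step left them, time stands still between calls to the robot, and variables do not carry over. Pictures are saved under pics/ and viewed, at most 10 in all, crops included, and the job is handed in when it is done.

Besides the shell and the picture viewer there is one more tool, called after "Emit:" as name([rows], argument=value, ...), one row to a line, values as JSON. send_rows: Moves the arm, as the interface text tells. Its arguments: {"type":"object","properties":{"moves":{"type":"array"},"force":{"type":"number"}},"required":["moves"]}

```bash
mkdir -p pics; ls
python3 - <<'E'
from workcell import env
import cv2,numpy as np
for n in("scene","top"):
    p=env.camera_params(n);print(n,np.round(p["intrinsics"],1).tolist(),np.round(p["extrinsics"],4).tolist())
    cv2.imwrite(f"pics/{n}0.png",env.capture(n)[:,:,::-1])
s=env.observe();print(s)
E
```

```text
pics
scene [[452.3, 0.0, 285.1], [0.0, 452.3, 210.4], [0.0, 0.0, 1.0]] [[0.5152, 0.857, -0.0091, -0.2791], [0.5297, -0.3268, -0.7827, -0.2172], [-0.6738, 0.3984, -0.6224, 1.7909], [0.0, 0.0, 0.0, 1.0]]
top [[526.8, 0.0, 274.6], [0.0, 526.8, 205.7], [0.0, 0.0, 1.0]] [[-0.037, -0.9993, -0.0021, -0.0022], [-0.9758, 0.0366, -0.2157, 0.596], [0.2156, -0.0059, -0.9765, 1.4177], [0.0, 0.0, 0.0, 1.0]]
{'t': 0.1, 'q': array([-5.15915096e+01,  2.20843946e+01,  3.86998347e-01, -2.60307727e-02,
       -6.84128801e+01, -1.48146832e+01]), 'qvel': array([-0.02569857, -0.13179933,  0.24422563,  0.19442205, -0.0100839 ,
       -0.14934665]), 'joint_efforts': array([-4.23584852e-04, -3.91689241e+01,  1.87935787e+01,  4.23193038e+00,
        1.35035149e-02, -7.12439805e-05]), 'ee_pos': array([ 0.25008724, -0.57256859,  0.4037833 ]), 'orientation': array([ 1.79887203e+02, -4.81499692e-03, -1.56415788e+02]), 'force': array([ 0.18618849, -0.10095058, -0.65562052]), 'moment': array([-0.01137781,  0.07454721, -0.03645244]), 'finger_force': 0.0, 'grip_width': 0.08689764853213346}
```

View pics/top0.png

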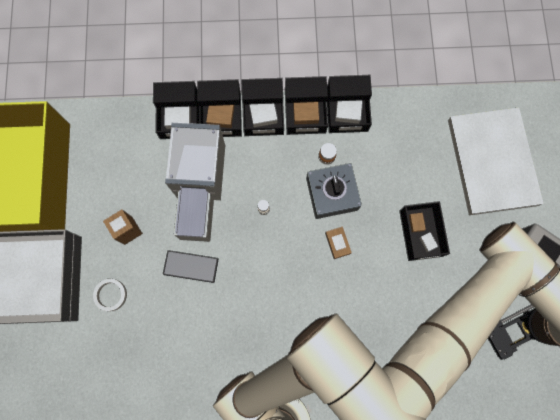

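View pics/scene0.png

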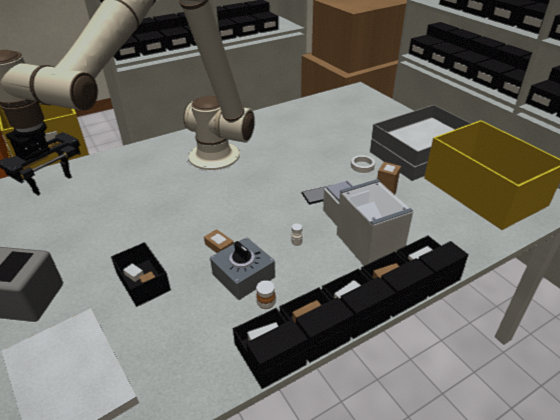

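The top view shows the console at about (333,190), the carton at (339,242), the dispatch unit at (195,155) with its ledge at (193,213), the phone at (190,266) and the bottle at (263,207). The scene view agrees. Next I'll enlarge these areas and measure them.

```bash
cat > h.py <<'E'
from workcell import env
import numpy as np, cv2
def ray(n,uv,z,p=None):
    p=p or env.camera_params(n); K=p["intrinsics"];T=np.array(p["extrinsics"]);R=T[:3,:3];c=-R.T@T[:3,3]
    d=R.T@np.linalg.inv(K)@np.array([uv[0],uv[1],1.0]); return (c+d*(z-c[2])/d[2])[:3]
def proj(n,X,p=None):
    p=p or env.camera_params(n); T=np.array(p["extrinsics"]); v=np.array(p["intrinsics"])@(T[:3,:3]@np.array(X)+T[:3,3]); return v[:2]/v[2]
E
python3 - <<'E'
from h import *
im=cv2.imread("pics/top0.png")
a=cv2.resize(im[150:265,290:380],None,fx=5,fy=5,interpolation=cv2.INTER_CUBIC)
b=cv2.resize(im[115:290,155:230],None,fx=3.28,fy=3.28,interpolation=cv2.INTER_CUBIC)
h=max(a.shape[0],b.shape[0]);o=np.zeros((h,a.shape[1]+b.shape[1],3),np.uint8)
o[:a.shape[0],:a.shape[1]]=a;o[:b.shape[0],a.shape[1]:]=b
print(a.shape,b.shape);cv2.imwrite("pics/crop1.png",o)
hsv=cv2.cvtColor(im,cv2.COLOR_BGR2HSV)
m=cv2.inRange(hsv,(5,90,40),(25,255,220));m[:220]=0;m[265:]=0;m[:,:320]=0;m[:,360:]=0
m=cv2.morphologyEx(m,cv2.MORPH_CLOSE,np.ones((15,15)))
c=max(cv2.findContours(m,0,2)[0],key=cv2.contourArea)
r=cv2.minAreaRect(c);bx=cv2.boxPoints(r);P=np.array([ray("top",u,.032)for u in bx]);print(r,P.round(4).tolist(),P.mean(0),np.linalg.norm(P-np.roll(P,1,0),axis=1))
E
```

```text
(575, 450, 3) (574, 246, 3)
((337.95001220703125, 242.35000610351562), (27.195585250854492, 17.39252471923828), 71.56504821777344) [[0.5202, -0.1663, 0.032], [0.5343, -0.2143, 0.032], [0.4596, -0.2337, 0.032], [0.4458, -0.1863, 0.032]] [ 0.48997987 -0.20013974  0.032     ] [0.07702535 0.04998576 0.07720918 0.04945009]
```

View pics/crop1.png

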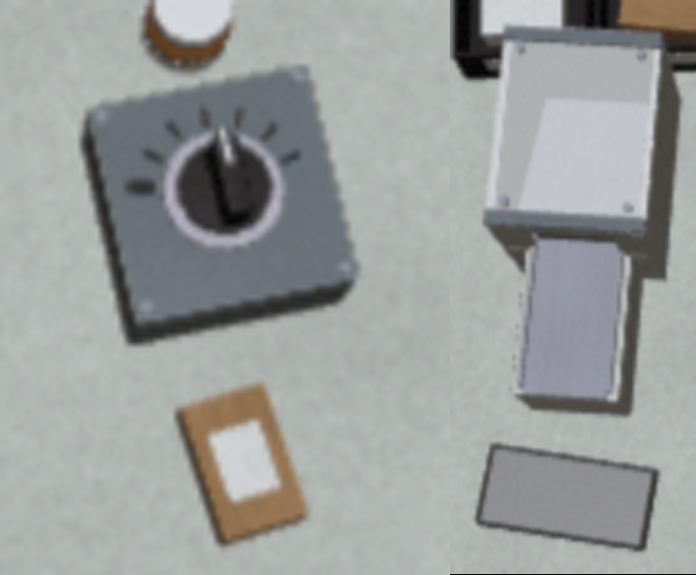

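The crop shows the pointer, bar (236,212) to tip (222,130), lined up with the third thin mark after the wide zero, so it starts on click 3. The console's top corners, ledge corners and dispatch rim are all readable. I'll cast them and check the sizes.

Run:
```python
from h import *
A=lambda X,Y:((X+.5)/5+290-.5,(Y+.5)/5+150-.5)
B=lambda X,Y:((X-450+.5)/3.28+155-.5,(Y+.5)/3.28+115-.5)
def show(n,uv,z):
    P=np.array([ray("top",u,z)for u in uv]);E=np.roll(P,-1,0)-P
    print(n,P.round(4)[:,:2].tolist(),"mid",P.mean(0).round(4),"len",np.linalg.norm(E,axis=1).round(4),"ang",np.degrees(np.arctan2(E[:,1],E[:,0])).round(1))
show("console",[A(90,112),A(305,68),A(355,272),A(135,318)],.07)
show("bar",[A(236,212),A(223,130)],.117)
for k,(x,y) in enumerate([(140,187),(153,155),(173,130),(206,117),(239,118),(270,130),(290,155)]): print(k,ray("top",A(x,y),.07).round(4)[:2])
print("ring",ray("top",A(224,188),.071))
show("ledge",[B(520,397),B(537,238),B(624,241),B(608,402)],.097)
show("roof",[B(487,212),B(505,27),B(663,37),B(645,222)],.172)
show("phone",[B(477,523),B(492,445),B(658,470),B(645,549)],.009)
# scene masks: carton centre check
print("carton in scene",proj("scene",[.49,-.2,.032]),"console",proj("scene",[.6,-.19,.07]))
im=cv2.imread("pics/scene0.png")
cv2.imwrite("pics/crop2.png",np.hstack([cv2.resize(im[225:305,200:285],None,fx=4.6,fy=4.6,interpolation=cv2.INTER_CUBIC),cv2.resize(im[175:255,315:400],None,fx=4.6,fy=4.6,interpolation=cv2.INTER_CUBIC)]))
```

```text
console [[0.689, -0.1219], [0.7105, -0.2459], [0.5903, -0.2658], [0.5686, -0.141]] mid [ 0.6396 -0.1936  0.07  ] len [0.1258 0.1218 0.1267 0.122 ] ang [ -80.2 -170.6   99.9    9. ]
bar [[0.616, -0.1952], [0.6626, -0.1909]] mid [ 0.6393 -0.193   0.117 ] len [0.0468 0.0468] ang [   5.2 -174.8]
0 [ 0.644  -0.1479]
1 [ 0.6624 -0.1563]
2 [ 0.6767 -0.1684]
3 [ 0.6836 -0.1876]
4 [ 0.6823 -0.2063]
5 [ 0.6746 -0.2235]
6 [ 0.6595 -0.2339]
ring [ 0.64135929 -0.19517233  0.071     ]
ledge [[0.5151, 0.2468], [0.6507, 0.2329], [0.6453, 0.1593], [0.5081, 0.1739]] mid [0.5798 0.2032 0.097 ] len [0.1363 0.0738 0.1379 0.0732] ang [ -5.9 -94.2 173.9  84.6]
roof [[0.6539, 0.2599], [0.8113, 0.2463], [0.7977, 0.1163], [0.6408, 0.1331]] mid [0.726  0.1889 0.172 ] len [0.158  0.1307 0.1577 0.1275] ang [ -5.  -96.  173.9  84.1]
phone [[0.4207, 0.3], [0.4883, 0.2875], [0.461, 0.1425], [0.393, 0.1547]] mid [0.4407 0.2212 0.009 ] len [0.0687 0.1475 0.0691 0.1479] ang [ -10.5 -100.7  169.8   79.2]
carton in scene [219.13763967 237.86337516] console [237.418798   248.91132933]
```

View pics/crop2.png

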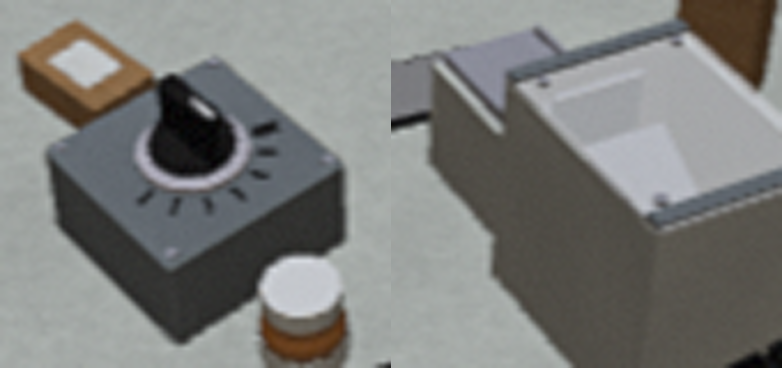

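Sizes check out to a few mm (console about 126, roof 158 x 130, carton 77 x 50). The pointer's 5–9° matches mark 3 at 9°. I'll move over the console and turn towards its yaw, about 9.6°.

Emit:
send_rows([
  [[0,0,0],[-3.4,1.3,0],1],
  [[0,0,0],[-6.8,2.5,0],1],
  [[0,0,0],[-10.2,3.8,0],1],
  [[0,0,0],[-13.6,5.1,0],1],
  [[0,0,0],[-17,6.3,0],1],
])

```text
t: 0.52
ee_pos: [0.3815, -0.4455, 0.4043]
orientation: [179.9, -0.0, -156.4]
force: [0.7, 0.3, -0.2]
grip_width: 0.087
finger_force: 0.0
```

Emit:
send_rows([
  [[0,0,0],[-3.4,1.3,0],1],
  [[0,0,0],[-6.8,2.5,0],1],
  [[0,0,0],[-10.2,3.8,0],1],
  [[0,0,0],[-13.6,5.1,0],1],
  [[0,0,0],[-17,6.3,0],1],
])

```text
t: 0.93
ee_pos: [0.5122, -0.3195, 0.4044]
orientation: [180.0, -0.0, -156.4]
force: [0.9, -0.7, -0.8]
grip_width: 0.087
finger_force: 0.0
```

Emit:
send_rows([
  [[0,0,3],[-3.4,1.3,0],1],
  [[0,0,6],[-6.8,2.5,0],1],
  [[0,0,9],[-10.2,3.8,0],1],
  [[0,0,12],[-13.6,5.1,0],1],
  [[0,0,14],[-16.9,6.4,0],1],
])

```text
t: 1.35
ee_pos: [0.6416, -0.1933, 0.4041]
orientation: [180.0, -0.1, -170.5]
force: [0.4, 0.0, 0.9]
grip_width: 0.0873
finger_force: 0.0
```

```bash
cat >> h.py <<'E'
from scipy.spatial.transform import Rotation as Ro
def go(pos,yaw,pitch=0):
    s=env.observe();R=Ro.from_euler("xyz",s["orientation"],degrees=True);T=Ro.from_euler("xyz",[180,pitch,yaw],degrees=True)
    print("t",round(s["t"],2),"pos",s["ee_pos"].round(4),"rpy",s["orientation"].round(1),"F",s["force"].round(1),"w",round(s["grip_width"],4),"| turn",(R.inv()*T).as_rotvec(degrees=True).round(1),"shift cm",(R.inv().apply(np.array(pos)-s["ee_pos"])*100).round(2))
E
python3 - <<'E'
from h import *
p=env.camera_params("wrist");T=np.array(p["extrinsics"]);print("cam at",-T[:3,:3].T@T[:3,3],T.round(3).tolist())
np.savez("w0.npz",K=p["intrinsics"],T=T)
cv2.imwrite("pics/w0.png",env.capture("wrist")[:,:,::-1])
go([.64,-.1945,.27],-170.4)
for X in([.64,-.1945,.106],[.6396,-.194,.07],[.49,-.2,.032]):print(proj("wrist",X,p))
E
```

```text
cam at [ 0.56794886 -0.20627942  0.38385974] [[-0.164, 0.986, 0.001, 0.296], [0.95, 0.158, 0.269, -0.61], [0.266, 0.045, -0.963, 0.228], [0.0, 0.0, 0.0, 1.0]]
t 1.4 pos [ 0.6455 -0.1893  0.4032] rpy [ 1.800e+02  1.000e-01 -1.703e+02] F [ 3.2  0.4 -0.1] w 0.0872 | turn [0.  0.1 0.1] shift cm [ 0.65 -0.43 13.32]
[282.31964372 201.01638955]
[282.86874637 192.07598499]
[300.63902129  45.363618  ]
```

View pics/w0.png

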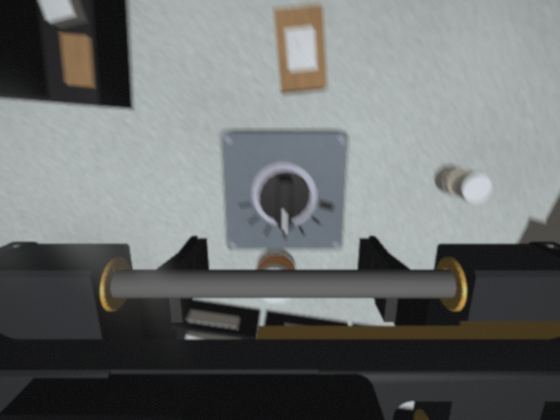

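The wrist view shows the console centred near (286,190), the ring at (285,194) and the pointer straight towards +x at (284,228), which confirms click 3. The carton is at (300,50). Now that the arm has settled, I'll measure again for accuracy.

Run:
```python
from h import *
p=env.camera_params("wrist");im=env.capture("wrist")[:,:,::-1].copy();cv2.imwrite("pics/w1.png",im)
hsv=cv2.cvtColor(im,cv2.COLOR_BGR2HSV);print("ring hsv",hsv[194,316],hsv[194,254],"console",hsv[150,240],"counter",hsv[150,380])
def big(m,roi):
    q=np.zeros_like(m);x,y,X,Y=roi;q[y:Y,x:X]=m[y:Y,x:X];return max(cv2.findContours(cv2.morphologyEx(q,cv2.MORPH_CLOSE,np.ones((9,9))),0,2)[0],key=cv2.contourArea)
def rep(n,c,z):
    r=cv2.minAreaRect(c);P=np.array([ray("wrist",u,z,p)for u in cv2.boxPoints(r)]);E=np.roll(P,-1,0)-P
    print(n,np.round(r[0],1),"mid",P.mean(0).round(4),np.linalg.norm(E,axis=1).round(4),np.degrees(np.arctan2(E[:,1],E[:,0])).round(1))
rep("carton",big(cv2.inRange(hsv,(5,80,40),(25,255,230)),(250,0,350,110)),.032)
g=cv2.cvtColor(im,cv2.COLOR_BGR2GRAY)
rep("console",big(cv2.inRange(g,0,120),(205,115,365,252)),.07)
m=cv2.inRange(g,125,255);m2=np.zeros_like(m);m2[150:240,245:325]=m[150:240,245:325]
c=np.vstack(cv2.findContours(m2,0,1)[0]);rep("ring",c,.071)
dk=cv2.inRange(g,0,45);print("dark px",np.count_nonzero(dk[160:235,250:320]))
go([.64,-.1945,.27],-170.4)
```

```text
ring hsv [120   8  62] [120  16  80] console [103  36 129] counter [ 83  11 181]
carton [296.2  40.2] mid [ 0.4925 -0.2016  0.032 ] [0.0474 0.0796 0.0508 0.0797] [ 104.2   17.3  -75.5 -165.1]
console [278.5 187. ] mid [ 0.6435 -0.1946  0.07  ] [0.1239 0.1378 0.1393 0.1378] [  99.7   12.7  -80.4 -173.7]
ring [279.  186.5] mid [ 0.6397 -0.1947  0.071 ] [0.0673 0.0684 0.071  0.0704] [ 125.9   37.1  -52.5 -145.9]
dark px 201
t 1.45 pos [ 0.6435 -0.1912  0.403 ] rpy [ 180.    -0.  -170.1] F [-0.3 -0.5 -0.3] w 0.0873 | turn [ 0.  -0.   0.3] shift cm [ 0.39 -0.28 13.3 ]
```

Emit:
send_rows([
  [[0,0,0],[0,0,3],1],
  [[0,0,0],[0,0,6],1],
  [[0,0,0],[0,0,9],1],
  [[0,0,0],[0,0,11.5],1],
  [[0,0,0],[0,0,13.2],1],
], force=20)

```text
t: 1.87
ee_pos: [0.6391, -0.1952, 0.2692]
orientation: [179.9, -0.3, -170.4]
force: [0.1, -0.7, 0.3]
grip_width: 0.0866
finger_force: 0.0
```

Emit:
send_rows([
  [[0,0,0],[0,0,0],1],
  [[0,0,0],[0,0,0],1],
  [[0,0,0],[0,0,0],0.6],
  [[0,0,0],[0,0,0],0.4],
  [[0,0,0],[0,0,0],0.2],
])

```text
t: 2.28
ee_pos: [0.6409, -0.195, 0.2746]
orientation: [-179.9, 0.2, -170.4]
force: [-0.5, 0.6, -0.1]
grip_width: 0.0742
finger_force: 0.0
```

Emit:
send_rows([
  [[0,0,0],[0,0,0],0],
  [[0,0,0],[0,0,0],0],
  [[0,0,0],[0,0,0],0],
  [[0,0,0],[0,0,0],0],
  [[0,0,0],[0,0,0],0],
])

```text
t: 2.7
ee_pos: [0.6406, -0.1949, 0.2728]
orientation: [-180.0, 0.0, -170.4]
force: [-0.4, -0.4, -0.2]
grip_width: 0.0417
finger_force: 0.0
```

Emit:
send_rows([
  [[0,0,0],[0,0,0],0],
  [[0,0,0],[0,0,0],0],
  [[0,0,0],[0,0,0],0],
  [[0,0,0],[0,0,0],0],
  [[0,0,0],[0,0,0],0],
])

```text
t: 3.12
ee_pos: [0.6405, -0.1944, 0.2727]
orientation: [179.9, -0.0, -170.4]
force: [-1.0, 3.5, 0.8]
grip_width: 0.0137
finger_force: 20.0
```

Emit:
send_rows([
  [[0,0,0],[0,0,0],0],
  [[0,0,0],[0,0,0],0],
  [[0,0,0],[0,0,0],0],
  [[0,0,0],[0,0,0],0],
  [[0,0,0],[0,0,0],0],
])

```text
t: 3.53
ee_pos: [0.6405, -0.1944, 0.2727]
orientation: [179.9, -0.0, -170.4]
force: [-1.2, 5.1, 1.2]
grip_width: 0.0138
finger_force: 20.0
```

The grip is on the bar (13.8 mm). Now I'll turn it clockwise one click.

Emit:
send_rows([
  [[0,0,5],[0,0,0],0],
  [[0,0,10],[0,0,0],0],
  [[0,0,16],[0,0,0],0],
  [[0,0,21],[0,0,0],0],
  [[0,0,25.5],[0,0,0],0],
])

```text
t: 3.95
ee_pos: [0.6404, -0.1945, 0.2726]
orientation: [180.0, -0.1, 163.9]
force: [-1.0, 5.3, 1.6]
grip_width: 0.0138
finger_force: 20.0
```

Emit:
send_rows([
  [[0,0,0],[0,0,0],0],
  [[0,0,0],[0,0,0],0],
  [[0,0,0],[0,0,0],0],
  [[0,0,0],[0,0,0],0.3],
  [[0,0,0],[0,0,0],0.5],
])

```text
t: 4.37
ee_pos: [0.6408, -0.1954, 0.2729]
orientation: [-179.9, 0.1, 164.1]
force: [0.3, 0.5, 0.3]
grip_width: 0.0208
finger_force: 0.0
```

Emit:
send_rows([
  [[0,0,0],[0,0,0],0.7],
  [[0,0,0],[0,0,0],0.7],
  [[0,0,0],[0,0,0],0.7],
  [[0,0,0],[0,0,0],0.7],
  [[0,0,0],[0,0,0],0.7],
])

```text
t: 4.78
ee_pos: [0.6406, -0.1951, 0.2727]
orientation: [-180.0, 0.0, 164.1]
force: [0.7, -0.3, -0.1]
grip_width: 0.0525
finger_force: 0.0
```

Emit:
send_rows([
  [[0,0,0],[0,0,0],1],
  [[0,0,0],[0,0,-3],1],
  [[0,0,0],[0,0,-6],1],
  [[0,0,0],[0,0,-9.5],1],
  [[0,0,0],[0,0,-13],1],
])

```text
t: 5.2
ee_pos: [0.6404, -0.1949, 0.4039]
orientation: [-180.0, -0.1, 164.1]
force: [0.9, -0.5, 0.2]
grip_width: 0.0836
finger_force: 0.0
```

Run:
```python
from h import *
im=env.capture("wrist")[:,:,::-1]
tp=env.capture("top")[:,:,::-1]; cv2.imwrite("pics/top1.png",tp)
o=np.hstack([cv2.resize(im[90:290,160:380],None,fx=1.9,fy=2),cv2.resize(tp[155:225,300:370],(400,400),interpolation=cv2.INTER_CUBIC)[:400]]);cv2.imwrite("pics/v2.png",o[:,:800])
go([.4915,-.201,.30],-165)
```

```text
t 5.3 pos [ 0.6414 -0.1953  0.411 ] rpy [180.    0.8 164.2] F [ 0.3 -0.2  0.4] w 0.0855 | turn [ -0.2   0.8 -30.8] shift cm [14.43 -4.65 10.89]
```

View pics/v2.png

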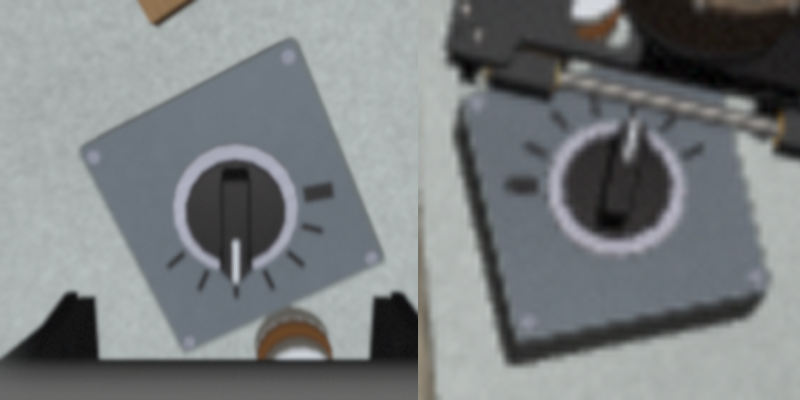

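The pointer end (236,285) sits on the fifth mark counting the wide zero (318,190), so the selector is on click 4. Before taking the carton I'll fly over to the ledge and measure it with the wrist camera.

Emit:
send_rows([
  [[0,0,0],[1.3,3.8,0],1],
  [[0,0,0],[2.6,7.6,0],1],
  [[0,0,0],[3.9,11.4,0],1],
  [[0,0,0],[5.2,15.2,0],1],
  [[0,0,0],[6.4,18.9,0],1],
])

```text
t: 5.72
ee_pos: [0.6302, 0.0062, 0.4025]
orientation: [180.0, -0.0, 164.1]
force: [-0.3, 0.2, -0.6]
grip_width: 0.087
finger_force: 0.0
```

Emit:
send_rows([
  [[0,0,-2],[1.3,3.8,0],1],
  [[0,0,-4],[2.6,7.6,0],1],
  [[0,0,-6],[3.9,11.4,0],1],
  [[0,0,-8],[5.2,15.2,0],1],
  [[0,0,-10],[6.4,18.9,0],1],
])

```text
t: 6.13
ee_pos: [0.6204, 0.2058, 0.4026]
orientation: [180.0, -0.0, 174.2]
force: [1.0, -0.2, 0.0]
grip_width: 0.0872
finger_force: 0.0
```

Run:
```python
from h import *
env.capture("wrist");env.capture("wrist")
p=env.camera_params("wrist");np.savez("w3.npz",K=p["intrinsics"],T=p["extrinsics"])
cv2.imwrite("pics/w3.png",env.capture("wrist")[:,:,::-1])
go([.62,.203,.405],174.3)
```

```text
t 6.28 pos [0.6206 0.2066 0.4019] rpy [-180.    -0.   174.3] F [ 0.1 -0.1  0.6] w 0.0865 | turn [-0. -0.  0.] shift cm [ 0.02 -0.37 -0.31]
```

View pics/w3.png

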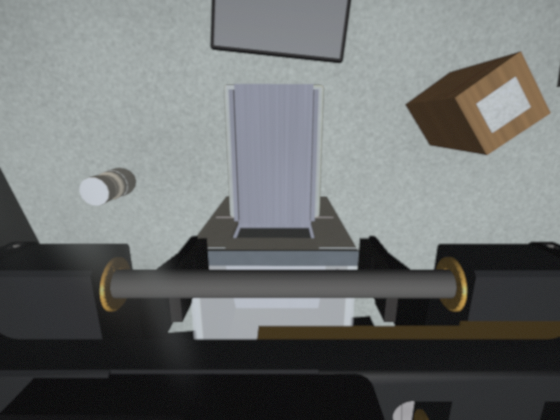

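The wrist view shows the ledge from its front edge at row 86 to the port at row 218–228. The rails are at columns 232 and 317, and the unit's front top edge is at row about 250.

Run:
```python
from h import *
d=np.load("w3.npz");p=dict(intrinsics=d["K"],extrinsics=d["T"])
for n,uv,z in[("frontL",(322,86),.098),("frontR",(229,86),.098),("railL",(315,150),.099),("railR",(233,150),.099),("railL far",(312,215),.099),("railR far",(238,215),.099),("port base R",(237,228),.095),("port base L",(314,228),.095),("port217R",(237,217),.095),("roof R",(204,250),.172),("roof L",(356,250),.172)]:
    print(n,ray("wrist",uv,z,p).round(4)[:2])
```

```text
frontL [0.5208 0.2523]
frontR [0.5129 0.1717]
railL [0.575  0.2424]
railR [0.5677 0.1676]
railL far [0.637  0.2352]
railR far [0.63   0.1637]
port base R [0.6446 0.1601]
port base L [0.6521 0.2365]
port217R [0.6332 0.1617]
roof R [0.633  0.1481]
roof L [0.644  0.2608]
```

Ledge width, length and yaw agree with the top view. The wall is at about (0.641, 0.199) and the yaw is -5.7°. Next is the carton.

Emit:
send_rows([
  [[0,0,0],[0.6,-2.8,0],1],
  [[0,0,0],[1.2,-5.6,0],1],
  [[0,0,0],[1.8,-8.4,0],1],
  [[0,0,0],[2.3,-11.1,0],1],
  [[0,0,0],[2.9,-13.9,0],1],
])

```text
t: 6.7
ee_pos: [0.5772, 0.0662, 0.4026]
orientation: [-180.0, -0.0, 174.0]
force: [0.3, -0.1, -0.2]
grip_width: 0.0869
finger_force: 0.0
```

Emit:
send_rows([
  [[0,0,0],[0.6,-2.8,0],1],
  [[0,0,0],[1.2,-5.6,0],1],
  [[0,0,0],[1.8,-8.4,0],1],
  [[0,0,0],[2.3,-11.1,0],1],
  [[0,0,0],[2.9,-13.9,0],1],
])

```text
t: 7.12
ee_pos: [0.5337, -0.0692, 0.4028]
orientation: [-180.0, 0.0, 174.0]
force: [0.8, 0.0, 0.3]
grip_width: 0.0872
finger_force: 0.0
```

Emit:
send_rows([
  [[0,0,-4],[0.6,-2.8,0],1],
  [[0,0,-8],[1.2,-5.6,0],1],
  [[0,0,-12],[1.8,-8.4,0],1],
  [[0,0,-16],[2.3,-11.1,0],1],
  [[0,0,-20.7],[3,-14,0],1],
])

```text
t: 7.53
ee_pos: [0.4892, -0.2051, 0.4028]
orientation: [-180.0, 0.0, -165.1]
force: [1.6, -1.0, 0.4]
grip_width: 0.0869
finger_force: 0.0
```

Run:
```python
from h import *
for _ in range(3):env.capture("wrist")
p=env.camera_params("wrist");im=env.capture("wrist")[:,:,::-1].copy();cv2.imwrite("pics/w4.png",im)
hsv=cv2.cvtColor(im,cv2.COLOR_BGR2HSV);m=cv2.inRange(hsv,(5,80,40),(25,255,230));print(proj("wrist",[.4915,-.201,.032],p))
m[235:]=0;m[:,:180]=0;m[:,380:]=0
m=cv2.morphologyEx(m,cv2.MORPH_CLOSE,np.ones((35,35)));c=max(cv2.findContours(m,0,2)[0],key=cv2.contourArea)
r=cv2.minAreaRect(c);P=np.array([ray("wrist",u,.03,p)for u in cv2.boxPoints(r)]);E=np.roll(P,-1,0)-P
print(r,P.mean(0),np.linalg.norm(E,axis=1),np.degrees(np.arctan2(E[:,1],E[:,0])))
go([.4915,-.201,.194],-165)
```

```text
[286.30480896 189.53724645]
((285.5, 187.0), (66.0, 41.0), 90.0) [ 0.49034902 -0.20225897  0.03      ] [0.04703578 0.07970069 0.04993547 0.07968537] [ 104.4607669    15.64279605  -75.54869779 -166.44204584]
t 7.73 pos [ 0.4896 -0.2044  0.4027] rpy [ 180.    -0.  -165.4] F [ 0.3 -0.1  0.3] w 0.0871 | turn [ 0.  -0.  -0.4] shift cm [-0.27  0.28 20.87]
```

Emit:
send_rows([
  [[0,0,0],[0,0.2,3],1],
  [[0,0,0],[-0.2,0.2,7],1],
  [[0,0,0],[-0.2,0.2,11],1],
  [[0,0,0],[-0.2,0.2,14],1],
  [[0,0,0],[-0.2,0.2,16],1],
], force=20)

```text
t: 8.15
ee_pos: [0.4909, -0.1998, 0.2396]
orientation: [179.9, -0.2, -165.2]
force: [-0.8, 0.7, 0.4]
grip_width: 0.0875
finger_force: 0.0
```

Emit:
send_rows([
  [[0,0,0],[0,0,1.5],1],
  [[0,0,0],[0,0,3],1],
  [[0,0,0],[0,0,4.2],1],
  [[0,0,0],[0,0,4.8],1],
  [[0,0,0],[0,0,4.8],0.6],
])

```text
t: 8.57
ee_pos: [0.4917, -0.2, 0.1935]
orientation: [179.9, -0.2, -165.2]
force: [0.7, -0.1, -0.1]
grip_width: 0.0852
finger_force: 0.0
```

Emit:
send_rows([
  [[0,0,0],[0,0,0],0.3],
  [[0,0,0],[0,0,0],0.3],
  [[0,0,0],[0,0,0],0.3],
  [[0,0,0],[0,0,0],0.3],
  [[0,0,0],[0,0,0],0.3],
])

```text
t: 8.98
ee_pos: [0.4921, -0.2006, 0.1954]
orientation: [-180.0, 0.1, -165.2]
force: [-0.2, -0.6, -1.0]
grip_width: 0.0552
finger_force: 0.0
```

Emit:
send_rows([
  [[0,0,0],[0,0,0],0.3],
  [[0,0,0],[0,0,0],0.3],
  [[0,0,0],[0,0,0],0.3],
  [[0,0,0],[0,0,0],0.3],
  [[0,0,0],[0,0,0],0.3],
])

```text
t: 9.4
ee_pos: [0.4921, -0.2006, 0.1952]
orientation: [-180.0, 0.0, -165.2]
force: [-1.0, 0.2, 6.1]
grip_width: 0.0496
finger_force: 20.0
```

Emit:
send_rows([
  [[0,0,0],[0,0,-1.5],0.3],
  [[0,0,0],[0,0,-4],0.3],
  [[0,0,0],[0,0,-7.5],0.3],
  [[0,0,0],[0,0,-11.5],0.3],
  [[0,0,0],[0,0,-15],0.3],
], force=25)

```text
t: 9.82
ee_pos: [0.4915, -0.2005, 0.3458]
orientation: [180.0, -0.1, -165.2]
force: [1.6, 0.4, -1.9]
grip_width: 0.0498
finger_force: 25.0
```

Emit:
send_rows([
  [[0,0,0],[-0.8,1.5,0],0.3],
  [[0,0,0],[-2.1,4.1,0],0.3],
  [[0,0,0],[-3.5,6.8,0],0.3],
  [[0,0,0],[-4.9,9.5,0],0.3],
  [[0,0,0],[-6.4,12.3,0],0.3],
])

```text
t: 10.23
ee_pos: [0.5219, -0.0642, 0.3438]
orientation: [179.9, -0.1, -165.3]
force: [0.3, 0.2, -1.4]
grip_width: 0.0494
finger_force: 25.0
```

Emit:
send_rows([
  [[0,0,0],[-1.3,2.5,0],0.3],
  [[0,0,0],[-2.6,5,0],0.3],
  [[0,0,0],[-3.8,7.4,0],0.3],
  [[0,0,0],[-5.1,9.8,0],0.3],
  [[0,0,0],[-6.4,12.3,0],0.3],
])

```text
t: 10.65
ee_pos: [0.5526, 0.0712, 0.3435]
orientation: [180.0, -0.1, -165.2]
force: [1.1, 0.1, -0.9]
grip_width: 0.0498
finger_force: 25.0
```

Emit:
send_rows([
  [[0,0,4],[-1.5,2.9,0],0.3],
  [[0,0,8],[-3,5.8,0],0.3],
  [[0,0,12],[-4.5,8.7,0],0.3],
  [[0,0,16],[-5.7,11,0],0.3],
  [[0,0,20.5],[-6.4,12.3,0],0.3],
])

```text
t: 11.07
ee_pos: [0.5834, 0.208, 0.3431]
orientation: [-180.0, -0.1, 174.2]
force: [0.3, 0.4, -1.8]
grip_width: 0.0498
finger_force: 25.0
```

Run:
```python
from h import *
for _ in range(3):env.capture("wrist")
go([.5833,.2048,.2905],174.3)
im=np.hstack([cv2.resize(env.capture("wrist")[:,:,::-1],(400,300)),cv2.resize(env.capture("scene")[160:260,290:420,::-1],(390,300))]);cv2.imwrite("pics/v5.png",im)
```

```text
t 11.22 pos [0.5831 0.2063 0.343 ] rpy [-179.9   -0.2  174.4] F [ 0.   0.7 -2.4] w 0.0496 | turn [-0.1 -0.2  0.1] shift cm [-0.05 -0.14  5.25]
```

View pics/v5.png

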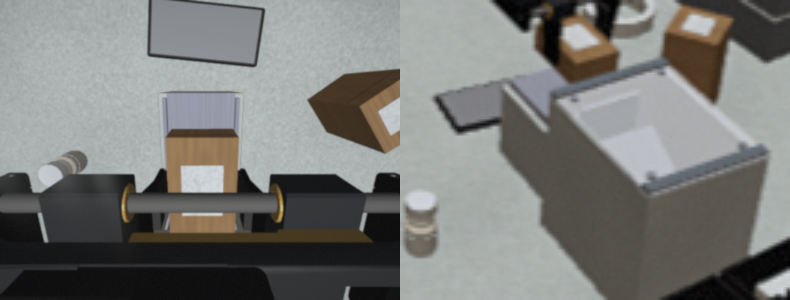

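The carton is held level and centred over the ledge between the rails. Now I'll lower it.

Emit:
send_rows([
  [[0,0,0],[0,-0.1,1.5],0.3],
  [[0,0,0],[0,-0.1,3],0.3],
  [[0,0,0],[0,-0.1,4.2],0.3],
  [[0,0,0],[0,-0.1,4.8],0.3],
  [[0,0,0],[0,-0.1,5.1],0.3],
])

```text
t: 11.73
ee_pos: [0.5829, 0.2031, 0.2926]
orientation: [-179.9, -0.1, 174.2]
force: [0.6, 0.4, -2.1]
grip_width: 0.0497
finger_force: 25.0
```

Emit:
send_rows([
  [[0,0,0],[0,0,0],0.3],
  [[0,0,0],[0,0,0.1],0.3],
  [[0,0,0],[0,0,0.1],0.3],
  [[0,0,0],[0,0,0.2],0.3],
  [[0,0,0],[0,0,0.2],0.3],
])

```text
t: 12.15
ee_pos: [0.5833, 0.2043, 0.2922]
orientation: [180.0, 0.0, 174.3]
force: [-0.3, -0.5, -1.3]
grip_width: 0.0499
finger_force: 25.0
```

Emit:
send_rows([
  [[0,0,0],[0,0,0.1],0.3],
  [[0,0,0],[0,0,0.2],0.3],
  [[0,0,0],[0,0,0.2],0.3],
  [[0,0,0],[0,0,0.2],0.3],
  [[0,0,0],[0,0,0.2],0.3],
])

```text
t: 12.57
ee_pos: [0.5834, 0.2044, 0.2903]
orientation: [180.0, 0.1, 174.3]
force: [-1.1, 0.2, 1.7]
grip_width: 0.0498
finger_force: 25.0
```

Emit:
send_rows([
  [[0,0,0],[0,0,0],0.7],
  [[0,0,0],[0,0,0],0.8],
  [[0,0,0],[0,0,0],0.8],
  [[0,0,0],[0,0,0],0.8],
  [[0,0,0],[0,0,0],0.8],
])

```text
t: 12.98
ee_pos: [0.5833, 0.2042, 0.2896]
orientation: [-180.0, -0.0, 174.3]
force: [0.5, 0.6, 0.5]
grip_width: 0.0681
finger_force: 0.0
```

Emit:
send_rows([
  [[0,0,0],[0,0,-0.5],0.8],
  [[0,0,0],[0,0,-2],0.8],
  [[0,0,0],[0,0,-4],0.8],
  [[0,0,0],[0,0,-5],0.8],
  [[0,0,0],[0,0,-5],0.8],
])

```text
t: 13.4
ee_pos: [0.5839, 0.2045, 0.343]
orientation: [179.8, 0.3, 174.3]
force: [0.4, 0.5, 0.8]
grip_width: 0.0696
finger_force: 0.0
```

Emit:
send_rows([
  [[0,0,0],[2,0,0],0],
  [[0,0,0],[4,0,0],0],
  [[0,0,0],[6,0,0],0],
  [[0,0,0],[7.5,0,0],0],
  [[0,0,0],[7.5,0,0],0],
], force=10)

```text
t: 13.82
ee_pos: [0.5062, 0.2114, 0.3391]
orientation: [-179.9, -0.1, 174.4]
force: [0.2, 0.2, 1.0]
grip_width: 0.0439
finger_force: 0.0
```

Emit:
send_rows([
  [[0,0,0],[0,0,0],0],
  [[0,0,0],[0,0,0],0],
  [[0,0,0],[0,0,0],0],
  [[0,0,0],[0,0,0],0],
  [[0,0,0],[0,0,0],0],
])

```text
t: 14.23
ee_pos: [0.5092, 0.2116, 0.3394]
orientation: [-180.0, -0.0, 174.3]
force: [0.2, -0.4, -0.1]
grip_width: 0.011
finger_force: 0.0
```

Emit:
send_rows([
  [[0,0,0],[0,0,0],0],
  [[0,0,0],[0,0,0],0],
  [[0,0,0],[0,0,0],0],
  [[0,0,0],[0,0,0],0],
  [[0,0,0],[0,0,0],0],
])

```text
t: 14.65
ee_pos: [0.5086, 0.2117, 0.3398]
orientation: [180.0, 0.0, 174.3]
force: [-0.7, -0.5, -0.9]
grip_width: 0.0002
finger_force: 0.0
```

Run:
```python
from h import *
o=np.array([.641,.199]);u=np.array([.9951,-.0993]);q=o-.112*u;e=o-.034*u
go([q[0],q[1],.294],174.3);go([e[0],e[1],.294],174.3)
im=np.hstack([cv2.resize(env.capture("wrist")[:,:,::-1],(400,300)),cv2.resize(env.capture("scene")[160:260,290:420,::-1],(390,300))]);cv2.imwrite("pics/v6.png",im)
```

```text
t 14.65 pos [0.5086 0.2117 0.3398] rpy [180.    0.  174.3] F [-0.7 -0.5 -0.9] w 0.0002 | turn [ 0.  0. -0.] shift cm [-2.1   0.05  4.58]
t 14.65 pos [0.5086 0.2117 0.3398] rpy [180.    0.  174.3] F [-0.7 -0.5 -0.9] w 0.0002 | turn [ 0.  0. -0.] shift cm [-9.9   0.05  4.58]
```

View pics/v6.png

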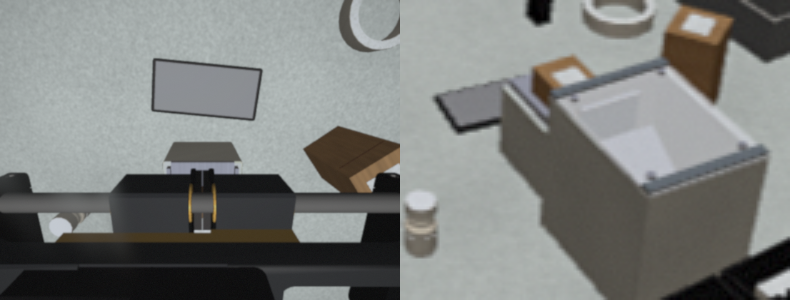

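The picture shows the carton lying on the ledge with the fingers shut behind it. I'll lower them behind it and push gently.

Emit:
send_rows([
  [[0,0,0],[0,0,1.5],0],
  [[0,0,0],[0,0,3],0],
  [[0,0,0],[0,0,4],0],
  [[0,0,0],[0,0,4.6],0],
  [[0,0,0],[0,0,4.6],0],
])

```text
t: 15.17
ee_pos: [0.5084, 0.2116, 0.2924]
orientation: [-179.9, -0.1, 174.3]
force: [-0.0, -0.3, 0.4]
grip_width: 0.0006
finger_force: 0.0
```

Emit:
send_rows([
  [[0,0,0],[-0.8,0,0],0],
  [[0,0,0],[-1.6,0,0],0],
  [[0,0,0],[-2.4,0,0],0],
  [[0,0,0],[-3.2,0,0],0],
  [[0,0,0],[-4,0,0],0],
])

```text
t: 15.58
ee_pos: [0.5495, 0.2076, 0.2942]
orientation: [180.0, 0.0, 174.3]
force: [-1.1, -0.6, 0.1]
grip_width: 0.0004
finger_force: 0.3
```

Emit:
send_rows([
  [[0,0,0],[-0.6,0,0],0],
  [[0,0,0],[-1.2,0,0],0],
  [[0,0,0],[-1.8,0,0],0],
  [[0,0,0],[-2.4,0,0],0],
  [[0,0,0],[-3,0,0],0],
])

```text
t: 16.0
ee_pos: [0.5787, 0.2046, 0.2937]
orientation: [-180.0, -0.0, 174.3]
force: [-0.4, 0.5, 0.6]
grip_width: 0.0006
finger_force: 0.7
```

Run:
```python
from h import *
o=np.array([.641,.199]);u=np.array([.9951,-.0993]);e=o-.034*u
go([e[0],e[1],.294],174.3)
im=np.hstack([cv2.resize(env.capture("wrist")[:,:,::-1],(400,300)),cv2.resize(env.capture("scene")[160:260,290:420,::-1],(390,300))]);cv2.imwrite("pics/v7.png",im)
```

```text
t 16.0 pos [0.5787 0.2046 0.2937] rpy [-180.    -0.   174.3] F [-0.4  0.5  0.6] w 0.0006 | turn [-0. -0. -0.] shift cm [-2.85  0.06 -0.03]
```

View pics/v7.png

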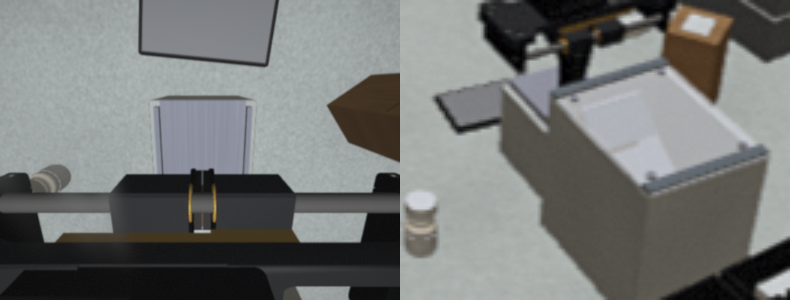

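The flap is swinging in and the carton is moving straight. I've used all ten pictures, so from here I'll check by colour masks.

Emit:
send_rows([
  [[0,0,0],[-0.6,0,0],0],
  [[0,0,0],[-1.2,0,0],0],
  [[0,0,0],[-1.8,0,0],0],
  [[0,0,0],[-2.4,0,0],0],
  [[0,0,0],[-3,0,0],0],
])

```text
t: 16.52
ee_pos: [0.609, 0.2018, 0.2939]
orientation: [180.0, 0.0, 174.3]
force: [0.1, -0.3, -0.2]
grip_width: 0.0005
finger_force: 0.0
```

Emit:
send_rows([
  [[0,0,0],[-0.2,0,0],0],
  [[0,0,0],[-0.4,0,0],0],
  [[0,0,0],[-0.6,0,0],0],
  [[0,0,0],[-0.8,0,0],0],
  [[0,0,0],[-0.8,0,0],0],
])

```text
t: 16.93
ee_pos: [0.6163, 0.201, 0.2937]
orientation: [180.0, 0.0, 174.3]
force: [-0.1, 0.5, 0.4]
grip_width: 0.0003
finger_force: 0.0
```

```bash
cat >> h.py <<'E'
def brown():
    for n,roi in(("scene",(318,175,415,262)),("top",(165,120,222,240))):
        im=env.capture(n);x,y,X,Y=roi;m=cv2.inRange(cv2.cvtColor(im,cv2.COLOR_RGB2HSV),(5,80,40),(25,255,230))
        q=np.zeros_like(m);q[y:Y,x:X]=m[y:Y,x:X];N,l,s,c=cv2.connectedComponentsWithStats(q)
        print(n,[(s[i].tolist(),c[i].round(1).tolist())for i in range(1,N) if s[i][4]>8])
E
python3 - <<'E'
from h import *
brown();go([.6,.2,.294],174.3)
for x in(.0,.06,.1,.13):
    X=np.array([.641,.199])+x*np.array([.9951,-.0993]);z=.111-.577*max(x,0);print(x,proj("scene",[*X,z]).round(),proj("top",[*X,z]).round())
E
```

```text
scene [([349, 175, 10, 3, 18], [352.9, 175.7]), ([378, 175, 21, 19, 231], [389.2, 181.3]), ([361, 176, 3, 5, 11], [362.3, 178.0]), ([350, 179, 3, 5, 11], [351.2, 180.9])]
top [([206, 120, 16, 7, 70], [214.3, 121.8]), ([165, 142, 18, 33, 254], [173.3, 156.6])]
t 17.03 pos [0.616  0.201  0.2938] rpy [180.   -0.  174.3] F [ 0.4  0.  -0.7] w 0.0007 | turn [ 0. -0. -0.] shift cm [ 1.59 -0.25 -0.02]
0.0 [358. 201.] [193. 189.]
0.06 [368. 221.] [197. 171.]
0.1 [375. 235.] [199. 160.]
0.13 [380. 245.] [201. 152.]
```

Contact force has dropped to zero, so the carton has probably slid down. I'll back straight out, rise and check.

Emit:
send_rows([
  [[0,0,0],[1,0,0],0],
  [[0,0,0],[3,0,0],0],
  [[0,0,0],[6,0,0],0],
  [[0,0,0],[9,0,0],0],
  [[0,0,0],[12,0,0],0],
])

```text
t: 17.45
ee_pos: [0.4947, 0.2126, 0.2936]
orientation: [-180.0, -0.0, 174.3]
force: [-0.4, 0.8, -0.2]
grip_width: 0.0004
finger_force: 0.0
```

Emit:
send_rows([
  [[0,0,0],[0,0,-3],0],
  [[0,0,0],[1,0,-7],0],
  [[0,0,0],[3,0,-11],0],
  [[0,0,0],[5,0,-14],0],
  [[0,0,0],[8,0,-16],0],
])

```text
t: 17.87
ee_pos: [0.4164, 0.2208, 0.4575]
orientation: [179.8, 0.3, 174.3]
force: [0.6, 1.1, -0.2]
grip_width: 0.0008
finger_force: 0.0
```

Run:
```python
from h import *
brown();go([.4,.2,.45],174.3)
a=cv2.imread("pics/top0.png").astype(int);b=env.capture("top")[:,:,::-1].astype(int);cv2.imwrite("pics/top9.png",b)
d=(abs(a-b).max(2)>40).astype(np.uint8);N,l,s,c=cv2.connectedComponentsWithStats(d);print("diff",[s[i].tolist()for i in range(1,N)if s[i][4]>25])
for r in((172,128,218,185),(178,186,208,240)):x,y,X,Y=r;print(b[y:Y:8,x:X:8].tolist()==0, "mean before/now",a[y:Y,x:X].mean((0,1)).round(),b[y:Y,x:X].mean((0,1)).round())
print("wall col 197 rows125-200 now",b[125:200:6,193].tolist(),"\nbefore",a[125:200:6,193].tolist())
```

```text
scene [([378, 175, 21, 19, 235], [389.0, 181.2])]
top [([206, 120, 16, 7, 70], [214.3, 121.8])]
t 17.97 pos [0.4141 0.2203 0.4586] rpy [179.6   0.3 174.5] F [0.6 1.3 0.5] w 0.0005 | turn [0.4 0.3 0.2] shift cm [ 1.21 -2.16  0.84]
diff [[43, 221, 171, 199, 7175], [213, 221, 347, 199, 13425], [325, 227, 27, 33, 417], [50, 303, 10, 11, 38], [55, 328, 9, 13, 36], [35, 330, 46, 31, 221], [93, 339, 12, 8, 44], [90, 343, 32, 23, 278], [441, 375, 20, 23, 39], [360, 391, 11, 8, 34], [275, 406, 21, 14, 172]]
False mean before/now [182. 177. 175.] [182. 179. 178.]
False mean before/now [150. 140. 138.] [153. 142. 141.]
wall col 197 rows125-200 now [[120, 113, 105], [180, 177, 176], [180, 178, 177], [183, 182, 184], [186, 190, 197], [186, 190, 197], [179, 184, 191], [184, 189, 196], [207, 199, 197], [202, 195, 192], [75, 78, 78], [168, 154, 153], [167, 154, 152]] 
before [[118, 111, 104], [178, 175, 174], [178, 175, 174], [178, 175, 175], [205, 197, 195], [205, 197, 194], [206, 198, 196], [204, 196, 194], [204, 197, 194], [199, 191, 189], [72, 75, 76], [168, 154, 151], [166, 152, 151]][ WARN:0@3.463] global loadsave.cpp:1063 imwrite_ Unsupported depth image for selected encoder is fallbacked to CV_8U.
```

The ledge is clear and a new warm patch shows inside the unit. I'll check its size and whether anything else has moved.

Run:
```python
from h import *
a=cv2.imread("pics/top0.png").astype(int);b=env.capture("top")[:,:,::-1].astype(int)
w=(a[:,:,0]-a[:,:,2])-(b[:,:,0]-b[:,:,2]);m=(w>6).astype(np.uint8);q=np.zeros_like(m);q[125:200,168:222]=m[125:200,168:222]
N,l,s,c=cv2.connectedComponentsWithStats(q);print("in unit",[(s[i].tolist(),c[i].round(1).tolist())for i in range(1,N)if s[i][4]>15])
i=1+s[1:,4].argmax();u=cv2.minAreaRect(np.argwhere(l==i)[:,::-1].astype(np.float32));print(u,ray("top",u[0],.05))
X=(ray("top",u[0],.05)[:2]-[.641,.199]);print("dispatch x,y",X@[.9951,-.0993],X@[.0993,.9951])
a=cv2.imread("pics/scene0.png").astype(int);b=env.capture("scene")[:,:,::-1].astype(int)
d=(abs(a-b).max(2)>30).astype(np.uint8);N,l,s,c=cv2.connectedComponentsWithStats(d);print("scene diff",[s[i].tolist()for i in range(1,N)if s[i][4]>12])
w=(abs(a-b).max(2)>10).astype(np.uint8);q=np.zeros_like(w);q[185:262,335:415]=w[185:262,335:415];N,l,s,c=cv2.connectedComponentsWithStats(q);print("unit low diff",[s[i].tolist()for i in range(1,N)if s[i][4]>8])
```

```text
in unit [([190, 141, 21, 28, 429], [200.2, 155.9])]
((200.04412841796875, 154.9264678955078), (19.864395141601562, 27.150564193725586), 4.398705005645752) [0.75800621 0.18643116 0.05      ]
dispatch x,y 0.11768096344995187 -0.0008885406008358084
scene diff [[0, 0, 157, 196, 9877], [180, 0, 29, 10, 101], [307, 1, 6, 9, 43], [311, 0, 39, 45, 1235], [216, 5, 13, 27, 256], [185, 10, 23, 39, 497], [221, 36, 8, 8, 50], [292, 44, 66, 80, 2285], [224, 46, 5, 4, 16], [199, 50, 9, 5, 35], [206, 91, 10, 5, 25], [215, 90, 40, 53, 1003], [185, 101, 31, 41, 729], [204, 229, 39, 24, 427], [240, 246, 8, 6, 30]]
unit low diff []
```

The carton lies against the back of the chute (centre about 118 mm in, on the axis). The scene view of the unit looks the same as at the start, so the flap is shut. Apart from the arm, only the carton and the selector have changed.

```bash
python3 -c "
from workcell import env
print(env.finish_job())"
```

```text
the job is handed in; nothing more can be done
None
```

The job is handed in after about 18 s of robot time: the selector is on the fourth click, the carton has slid down inside the dispatch unit with the flap shut behind it, and the camera checks showed nothing else moved.

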